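Fit a new intake filter and snap the filter cover on

TASK

Service the compressor's air intake: stand the clean filter element in the open filter pan on the pump head, then put the black cover over it and press it straight down until both orange clips have snapped under the rim and the cover sits flush all round. Push firmly but never with more than 30 N, as the plastic cracks, and leave the dirty old element, the wrench and the oil can alone.

Things in the scene. Friction and masses are not known exactly. Their poses are not given: they have to be found in the camera images.
- pump: Compressor pump: aluminium crankcase and head carrying the filter pan, blue motor reaching 240 mm to -y. Origin on the bench straight below the pan's centre; z up, x along the pan's long side. It stands on soft rubber feet: pushed down it gives several mm straight down and springs back, so under load the rim is lower than measured at rest.
- rim (a point): Centre of the grey open filter pan, level with the top of its rim flange, 190 mm above the bench; axes as pump. Flange 6 mm thick, 98 (x) x 66 (y) mm at its top, its edge sloping out to 104 x 71 mm at its lower side, free underneath. The pump head (94 x 90 mm) begins 25 mm below this point; apart from the pan's lip nothing on the pump stands higher than this point.
- lip_top (a point): Centre of the top of the pan's upstanding lip, 17 mm above rim. The lip stands inside the flange, 88 (x) x 56 (y) mm outside, the outside of its upper 6 mm sloping inwards by 3 mm as a lead-in for the cover.
- pocket (a point): Centre of the flat floor of the pan's pocket, 14 mm below rim and 31 mm below the lip's top. The pocket is 74 (x) x 42 (y) mm with upright walls.
- element: New filter element: rigid block, white pleated paper with green frames at top and bottom, 68 (x) x 36 (y) x 50 (z) mm, standing upright. Origin: centre of its underside, z up. About 60 g; ends alike. Standing home in the pan its underside is on the pocket's floor, with 3 mm of play on each side, and its top is 19 mm above the lip.
- old_element: The dirty old element, same shape and size, dark brown. To be left alone.
- cover: Filter cover: black box open below, 98 (x) x 66 (y) x 43 mm; inside 91 x 59 mm and 40 mm high (1.5 mm play each side over the lip, clear of the element). Orange clip arms on the two short ends (+x, -x). Origin: centre of its lower edge, z up. Standing on its clip arms on the bench the origin is 17 mm up. Seated, the origin meets rim, x along x, either way round. About 100 g.
- cover_rib (a point): Centre of the top of the cover's finger rib, 63 mm above the cover's origin. The rib is 54 (x) x 14 (y) mm and 20 mm high, on the middle of the cover's flat top.
- clip_a (a joint): Angle of the clip arm on the cover's +x end (24 mm wide, 3 mm thick, springy at its root): 0 at rest and again once snapped home; about 0.1 rad when spread outwards by the rim. Lowering the cover, the hooks meet the flange with the cover's origin about 10 mm above rim; from there the push needed grows to about 12 to 24 N in all, depending on friction.
- clip_b (a joint): The same for the clip arm on the -x end. The push is greatest with the cover's origin 4 mm above rim; then it drops, and both hooks spring in under the flange as the last 2 mm close and the cover's lower edge meets the flange and stops hard. If only one clip has gone in, the other end needs more push.
- a_hook (a point): Tip of the inward hook of the +x clip: 8 mm below the cover's origin and 48.7 mm from its centre. Its top is flat; its lower face slopes outwards down to the arm's end, 17 mm below the origin. Home, it lies 2 mm below the flange's underside, 3 mm in from the flange's edge.
- b_hook (a point): The same for the -x clip.
- wrench: A steel wrench lying on the bench. To be left alone.
- oil: A standing oil can, 60 mm in diameter and 130 mm high; origin at its underside. To be left alone.
There are look-alikes about, which are no part of the job. Of the things like the element, leave any that is pink; of the rest the smaller one is meant.

How it is judged (in metres and radians):
On the way:
1. the new element stands fully down in the pan's pocket, let go (z of element in the frame of rim below -0.0115 m and horizontal distance between element and rim below 0.006 m and angle between element's own z axis and vertical below 0.08 rad and contact force between the fingers and element below 0.05 N), for 0.2 s.
At the end, for the whole second after the job is handed in: Cover within 2.5 mm of the rim flange, centred within 4 mm, level within 0.03 rad, square within 0.08 rad; both clips within 0.03 rad of rest, under the rim; new element under it on the pocket's floor (within 2.5 mm, centred within 6 mm); all at rest and let go (z of cover in the frame of rim between -0.002 and 0.0025 m and horizontal distance between cover and rim below 0.004 m and angle between the z axis of cover and the z axis of rim, either way round below 0.03 rad and angle between the x axis of cover and the x axis of rim, either way round below 0.08 rad and value of joint each of clip_a, clip_b below 0.03 rad and z of element in the frame of rim below -0.0115 m and horizontal distance between element and rim below 0.006 m and linear speed of cover below 0.01 m/s); the robot touches nothing.
It fails at once if the pump is pushed with more than 30 N (it is pressed down on its rubber feet by more than 7.5 mm) (distance of rim from where it was at the start of the episode above 0.0075 m).
It fails at once if the old element, the wrench or the oil can is shifted by more than 30 mm (distance of any of old_element, wrench, oil from where it was at the start of the episode above 0.03 m).
It also fails if it takes over 58 s, if anything falls off the work surface, if the arm or the gripper's body presses on something with over 40 N, if the wrist force passes 120 N, or if a joint passes its speed limit or range.

ROBOT

A 6-joint arm with a two-finger parallel gripper is mounted at the origin on the work surface. World frame = base frame: x ahead of the robot, y to its left, z up, the work surface at z = 0. Lengths are in m, angles in degrees, forces in N, time in s.
With the tool pointing down it reaches from about 0.4 to 0.825 m from the base axis. Payload 7 kg.
Tool frame: the origin (TCP) lies midway between the tips of the shut fingers; the grasp point (between the pads) lies 19 mm behind it; z points along the fingers, y is the line along which they close (so a half turn about z gives the same grasp; the last joint's range is limited). The gripper opens to 88 mm and grips with 3 to 60 N. Pads are 19 mm wide; open, the fingers measure 130 mm over their backs; the gripper's body (78 mm by 193 mm) begins 47 mm behind the grasp point.
Start: joints at [85.491, 20.546, 0.682, 0, -70.136, -16.507], TCP at [0.242, 0.63, 0.227] pointing down, gripper open.
Joint ranges: [-176.03, 176.03], [-82.01, 121.73], [-58.28, 71.71], [-173.87, 95.51], [-174.79, -0.11], [-173.66, 173.66]. Speed limits (degrees/s): [136.94, 136.94, 172.46, 180, 180, 180].

INTERFACE

Orientations are given as a 3x3 rotation matrix whose columns are the frame's x, y, z axes.
In Python, from rig import robot gives the robot as it stands. Calls block until the motion is done:
- robot.goto(position, orientation): joint-space move of the TCP to a pose.
- robot.servo_line(position, ori=None, speed=0.15): straight line of the TCP; ori=None keeps the orientation; speed is the mean speed in m/s.
- robot.movej(angles): joint-space move.
- robot.move_gripper(opening): opening from 0.0 (shut) to 1.0 (fully open); the grip force is fixed at half the most; returns when the fingers have stopped.
- robot.dwell(seconds).
- robot.ik(position, orientation): joint angles nearest the present ones, or None.
- robot.grab_frame(name): name is "scene" or "top" or "wrist"; returns (picture, depth): 420x560x3 uint8, red, green, blue; 420x560 float32, m along the optical axis (not along the pixel's ray), 0 where there is no reading.
- robot.camera_info(name): a dict with "vfov" (degrees; the focal length in pixels is half the picture's height over the tangent of half this angle, whatever the lens; pixels are square), "cx", "cy" (the principal point, pixels), "view" (4x4, takes a point from world to camera coordinates); the wrist camera has in their place "T_tool_cam" (4x4, takes a point from camera to tool coordinates, whose origin is the TCP and whose axes are the flange's). Camera axes: x right, y down, z forward; pixel columns grow to the right and rows downward; lengths in m; the calibration is good to about 2 mm. A picture is of the moment at which its call begins: read the wrist's pose just before it. camera_info takes no time and is no camera call.
A pose or a line that the arm cannot do raises robot.Unreachable and nothing moves.
- robot.job_done(): hands the job in; it is judged then, once.
Readings, each from a call of its own:
- robot.read_t(): time.
- robot.read_qpos(): joint angles.
- robot.read_qvel(): joint speeds.
- robot.read_effort(): joint torques, N m.
- robot.read_position(): TCP position.
- robot.read_tcp_rot(): TCP orientation.
- robot.read_force(): force on the tool from outside, world axes, zero at the start.
- robot.read_ft_torque(): the same for the moment, N m.
- robot.read_grip_width(): opening from 0.0 (shut) to 1.0 (fully open).
- robot.read_finger_force(): force on a finger pad.
Only numpy, scipy, OpenCV 4.12 (cv2) and the standard library are available. Lean on these libraries where they do the work, as an engineer would, in place of code of your own. Each camera call takes 0.05 s, during which the arm holds its last target. There are 200 camera calls.

## Working session

There is one attempt and no reset: what is moved stays moved. The work goes in short steps, each a Python script; the robot and the scene stay as the last script left them, time stands still between calls to the robot, and variables do not carry over. Pictures are saved under pics/ and viewed, at most 10 in all, crops included, and the job is handed in when it is done.

```bash
ls; mkdir -p pics; cat > h.py <<'E'
import numpy as np, cv2
from rig import robot
def cam(name):
    p=np.array(robot.read_position()); R=np.array(robot.read_tcp_rot())
    im,d=robot.grab_frame(name); c=robot.camera_info(name)
    f=im.shape[0]/2/np.tan(np.radians(c['vfov'])/2)
    if name=='wrist':
        T=np.eye(4);T[:3,:3]=R;T[:3,3]=p; T=T@np.array(c['T_tool_cam'])
    else: T=np.linalg.inv(np.array(c['view']))
    v,u=np.mgrid[:im.shape[0],:im.shape[1]]
    P=np.stack([(u-c['cx'])/f*d,(v-c['cy'])/f*d,d],-1)@T[:3,:3].T+T[:3,3]
    P[d==0]=np.nan
    return im,d,P,T,f,c
def save(im,n): cv2.imwrite(f'pics/{n}.png',im[:,:,::-1])
E
python3 - <<'E'
from h import *
for n in('top','scene'):
    im,d,P,T,f,c=cam(n); save(im,n); np.savez(n+'.npz',im=im,P=P)
    print(n,f,c.keys(),c['cx'],c['cy'],T.round(3).tolist())
    print({k:c[k] for k in c if k not in('view',)})
E
```

```text
pics
top 440.49072443574295 dict_keys(['vfov', 'cx', 'cy', 'view']) 276.37251729751375 203.53703896491243 [[-0.002, -0.989, 0.149, 0.449], [-1.0, 0.003, 0.008, 0.111], [-0.008, -0.149, -0.989, 1.081], [0.0, 0.0, 0.0, 1.0]]
{'vfov': 50.97810607764925, 'cx': 276.37251729751375, 'cy': 203.53703896491243}
scene 491.1039107292322 dict_keys(['vfov', 'cx', 'cy', 'view']) 280.59270966053515 214.47630065995455 [[0.779, 0.416, -0.469, 1.038], [0.627, -0.536, 0.565, -0.418], [-0.016, -0.735, -0.678, 0.82], [0.0, 0.0, 0.0, 1.0]]
{'vfov': 46.30388655703768, 'cx': 280.59270966053515, 'cy': 214.47630065995455}
```

View pics/top.png

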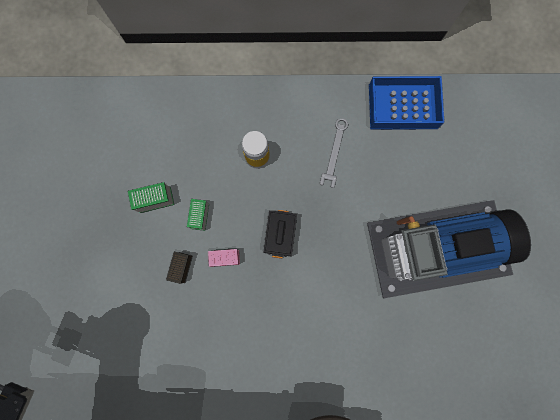

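View pics/scene.png

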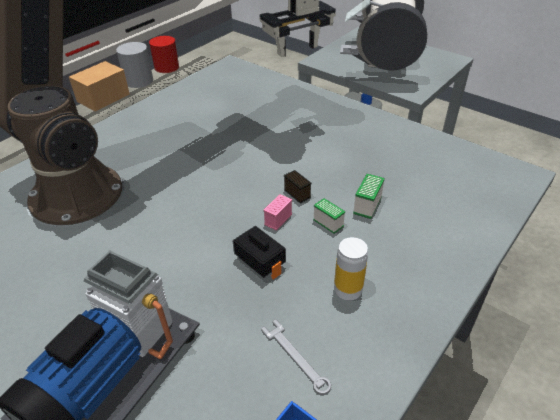

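The top view shows the small green element at (198,214), a larger green look-alike at (149,197), a pink one at (223,257) and the old brown one at (180,267). The cover is at (281,233), the pan at (424,252) with its motor to the right (world −y), the oil can at (255,150) and the wrench at (335,155). The scene view agrees, and everything stands upright.

```bash
cat >> h.py <<'E'
def rect(P,m):
    """min-area rectangle of the points in mask, in world xy: centre, sizes(long,short), yaw of the long side"""
    q=P[m]; (c,s,a)=cv2.minAreaRect(q[:,:2].astype(np.float32))
    if s[0]<s[1]: s=s[::-1]; a+=90
    a=(a+90)%180-90
    return np.array(c).round(4),np.array(s).round(4),round(a,1),np.median(q[:,2]).round(4),len(q)
def blobs(m,minpx=60):
    n,l,st,ce=cv2.connectedComponentsWithStats(m.astype(np.uint8))
    return [(l==i,ce[i].round(0)) for i in range(1,n) if st[i,4]>=minpx]
E
python3 - <<'E'
from h import *
z=np.load('top.npz'); im,P=z['im'],z['P']; Z=np.nan_to_num(P[...,2])
roi=np.zeros(Z.shape,bool); roi[90:300,110:545]=1
for b,ce in blobs(roi&(Z>.03)):
    zt=np.percentile(Z[b],90); print(ce,'zt',zt.round(3),rect(P,b&(Z>zt-.006)))
x=Z[225:285,395:455]; 
for lo,hi in((.165,.183),(.183,.197),(.2,.215)):
    for b,ce in blobs(roi&(Z>lo)&(Z<hi)): print(lo,ce,rect(P,b))
E
```

```text
[409. 115.] zt 0.054 (array([ 0.8428, -0.2021]), array([0.17  , 0.0845]), 90.0, np.float64(0.0521), 330)
[255. 148.] zt 0.134 (array([0.7299, 0.1676]), array([0.0539, 0.053 ]), -56.6, np.float64(0.1321), 459)
[149. 197.] zt 0.068 (array([0.622 , 0.4209]), array([0.088 , 0.0472]), -76.7, np.float64(0.0663), 728)
[197. 214.] zt 0.054 (array([0.5817, 0.3085]), array([0.0681, 0.0368]), -7.1, np.float64(0.0519), 424)
[448. 247.] zt 0.189 (array([ 0.4844, -0.1792]), array([0.1038, 0.0728]), 10.4, np.float64(0.1961), 1227)
[280. 233.] zt 0.079 (array([0.5343, 0.1109]), array([0.0531, 0.0139]), -7.3, np.float64(0.0816), 144)
[223. 257.] zt 0.054 (array([0.4786, 0.2441]), array([0.068, 0.036]), -85.9, np.float64(0.0523), 442)
[178. 267.] zt 0.054 (array([0.4559, 0.3498]), array([0.0676, 0.0367]), -13.6, np.float64(0.0518), 456)
0.165 [475. 243.] (array([ 0.5043, -0.2919]), array([0.0732, 0.051 ]), -80.7, np.float64(0.167), 737)
0.165 [403. 256.] (array([ 0.4776, -0.1422]), array([0.0932, 0.0161]), 10.6, np.float64(0.1677), 313)
0.165 [425. 252.] (array([ 0.4852, -0.1838]), array([0.0742, 0.0345]), 9.6, np.float64(0.1788), 617)
0.183 [417. 253.] (array([ 0.4844, -0.1786]), array([0.1036, 0.0723]), 9.8, np.float64(0.1917), 489)
0.183 [435. 251.] (array([ 0.4877, -0.2   ]), array([0.0741, 0.0072]), 4.8, np.float64(0.1903), 101)
0.2 [426. 252.] (array([ 0.4844, -0.1784]), array([0.0883, 0.0568]), 10.1, np.float64(0.208), 565)
```

Depth gives consistent poses: rim (0.4844, −0.1787) at yaw 10°, element (0.5817, 0.3085) at −7°, cover (0.5343, 0.111) at −7.3°. I'll go above the element and check from close by.

```bash
cat >> h.py <<'E'
def down(a):
    a=np.radians(a);c,s=np.cos(a),np.sin(a)
    return np.array([[c,s,0],[s,-c,0],[0,0,-1.]])
E
python3 - <<'E'
from h import *
print(np.array(robot.camera_info('wrist')['T_tool_cam']).round(3).tolist(), np.array(robot.read_tcp_rot()).round(2).tolist())
for a in(-7.1,172.9): 
  for p in([.5817,.3085,.16],[.5343,.1109,.2],[.4844,-.1787,.3]):
    r=robot.ik(p,down(a)); print(a,None if r is None else np.round(r,0))
E
```

```text
[[-0.001, -0.966, -0.26, 0.071], [1.0, -0.001, -0.0, -0.001], [-0.0, -0.26, 0.966, -0.158], [0.0, 0.0, 0.0, 1.0]] [[0.93, -0.36, -0.0], [-0.36, -0.93, -0.0], [0.0, 0.0, -1.0]]
-7.1 [ 45.  22.  -7.   0. -62.  38.]
-7.1 [ 32.  10. -18.   0. -63.  51.]
-7.1 [  2.   3. -12.   0. -75.  81.]
172.9 [  45.   22.   -7.    0.  -62. -142.]
172.9 [  32.   10.  -18.    0.  -63. -129.]
172.9 [  2.   3. -12.   0. -75. -99.]
```

```bash
python3 - <<'E'
from h import *
robot.goto([.5817,.3085,.16],down(-7.1)); print(robot.read_t())
im,d,P,T,f,c=cam('wrist'); Z=np.nan_to_num(P[...,2])
save(im,'w1')
for b,ce in blobs((Z>.044)&(Z<.06),500): print(ce,rect(P,b))
E
```

```text
1.825
[275. 201.] (array([0.582 , 0.3118]), array([0.0679, 0.036 ]), -7.3, np.float64(0.05), 4301)
[513. 195.] (array([0.569 , 0.1364]), array([0.065 , 0.0311]), -42.6, np.float64(0.0539), 1440)
[359. 323.] (array([0.4757, 0.2541]), array([0.0545, 0.0326]), -85.9, np.float64(0.05), 1854)
[245. 331.] (array([0.4727, 0.3491]), array([0.0358, 0.0355]), 75.7, np.float64(0.05), 1397)
```

View pics/w1.png

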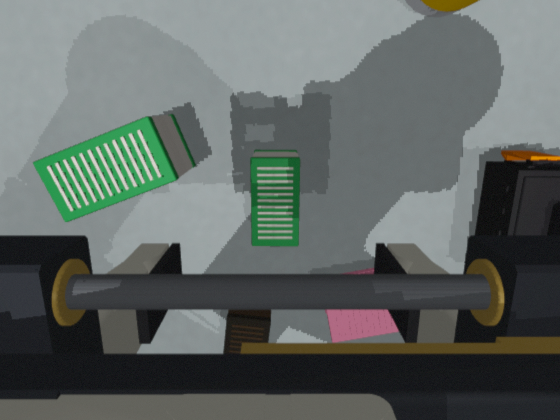

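The wrist picture shows the element whole at (275,201), with the pink block at (359,323), the old element at (245,331) and the cover at the right edge. It puts y about 3 mm higher than the top view did, which the closing fingers absorb. I'll grip, lift, and look at the pan from above.

```bash
python3 - <<'E'
from h import *
robot.servo_line([.582,.3113,.034],down(-7.3),speed=.12)
robot.move_gripper(.0); print(robot.read_grip_width(),robot.read_finger_force())
robot.servo_line([.582,.3113,.2],speed=.2)
R=down(10); ax=R[:,0]
p=np.array([.4844,-.1787,.32])-.06*ax
robot.goto([.53,.06,.32],down(0)); robot.goto(p,R); print(robot.read_t(),robot.read_grip_width())
im,d,P,T,f,c=cam('wrist'); Z=np.nan_to_num(P[...,2]); save(im,'w2')
for lo,hi in((.17,.183),(.183,.197),(.201,.213),(.23,.30)):
    for b,ce in blobs((Z>lo)&(Z<hi),400): print(lo,ce,rect(P,b))
E
```

```text
0.40673065096874467 29.998548924922943
7.075 0.40369024847761054
0.17 [275. 117.] (array([ 0.4839, -0.1763]), array([0.0744, 0.0422]), 9.9, np.float64(0.176), 5409)
0.183 [275. 100.] (array([ 0.4839, -0.1763]), array([0.1038, 0.0718]), 9.9, np.float64(0.1894), 2913)
0.183 [274. 123.] (array([ 0.4839, -0.1763]), array([0.0745, 0.0422]), 9.9, np.float64(0.1904), 550)
0.201 [275. 113.] (array([ 0.484 , -0.1763]), array([0.087 , 0.0563]), 10.0, np.float64(0.2064), 3368)
0.23 [277. 182.] (array([ 0.4582, -0.1826]), array([0.0359, 0.0027]), -79.8, np.float64(0.2921), 496)
```

View pics/w2.png

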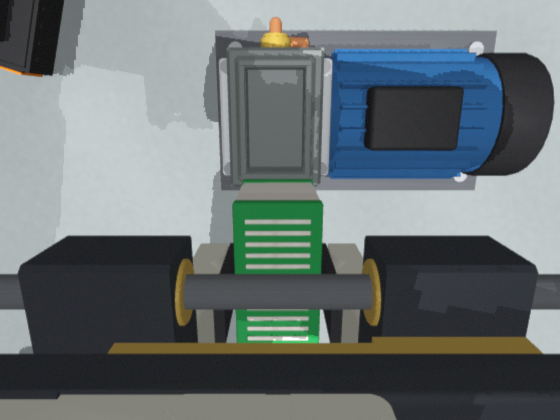

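The pan is clear at (275,113), at (0.484, −0.177) and yaw 10°. The element is held square and centred below the gripper. I'll lower it with force checks.

```bash
python3 - <<'E'
from h import *
R=down(10); x,y=.484,-.1770
robot.servo_line([x,y,.262],R,speed=.15); f0=np.array(robot.read_force()); ok=True
for z in(.240,.232,.226,.220,.215,.2125):
    robot.servo_line([x,y,z],R,speed=.05); f=np.array(robot.read_force())-f0; print(z,f.round(1))
    if abs(f).max()>6: ok=False;break
if ok:
    robot.move_gripper(.75); robot.dwell(.2)
    robot.servo_line([x,y,.30],R,speed=.25)
    robot.servo_line([x-.03,y-.005,.33],R,speed=.25)
    im,d,P,T,f,c=cam('wrist'); Z=np.nan_to_num(P[...,2]); save(im,'w3')
    for b,ce in blobs((Z>.216)&(Z<.25),400): print(ce,rect(P,b))
    for b,ce in blobs((Z>.201)&(Z<.213),400): print(ce,rect(P,b))
print(robot.read_t())
E
```

```text
0.24 [-0.6  0.5 -1.1]
0.232 [ 1.2 -0.1 -1. ]
0.226 [ 0.7  0.7 -1. ]
0.22 [ 0.5  1.4 -1.3]
0.215 [ 0.1 -0.4 -1. ]
0.2125 [0.2 0.9 0.1]
[278. 161.] (array([ 0.4834, -0.1768]), array([0.0679, 0.036 ]), 10.0, np.float64(0.2258), 4876)
[277. 148.] (array([ 0.4845, -0.1761]), array([0.087 , 0.0562]), 9.9, np.float64(0.2063), 2726)
11.5667
```

The element stands home: its top is at 0.226 m and centred within about 1 mm. Next is the cover.

```bash
python3 - <<'E'
from h import *
robot.goto([.505,.10,.24],down(-7.3))
im,d,P,T,f,c=cam('wrist'); Z=np.nan_to_num(P[...,2]); save(im,'w4')
for lo,hi in((.052,.068),(.074,.09)):
    for b,ce in blobs((Z>lo)&(Z<hi),300): print(lo,ce,rect(P,b))
print(robot.read_t())
E
```

```text
0.052 [258. 150.] (array([0.5353, 0.1137]), array([0.1   , 0.0687]), -7.7, np.float64(0.0616), 6959)
0.052 [533. 172.] (array([ 0.4821, -0.1339]), array([0.0972, 0.0317]), -9.0, np.float64(0.0601), 1174)
0.074 [257. 155.] (array([0.5345, 0.1138]), array([0.0539, 0.014 ]), -7.8, np.float64(0.0794), 1055)
0.074 [548. 180.] (array([ 0.4787, -0.1328]), array([0.0939, 0.0186]), -0.3, np.float64(0.0821), 1303)
12.7667
```

View pics/w4.png

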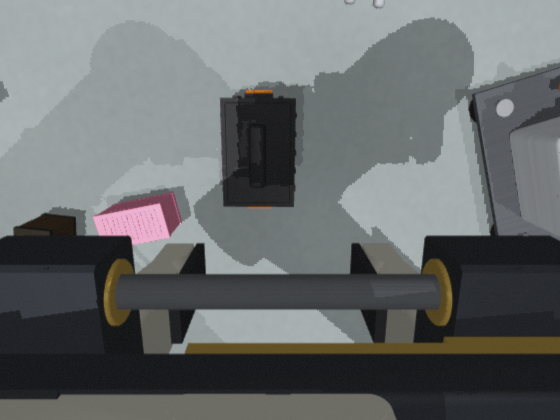

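View pics/w3.png

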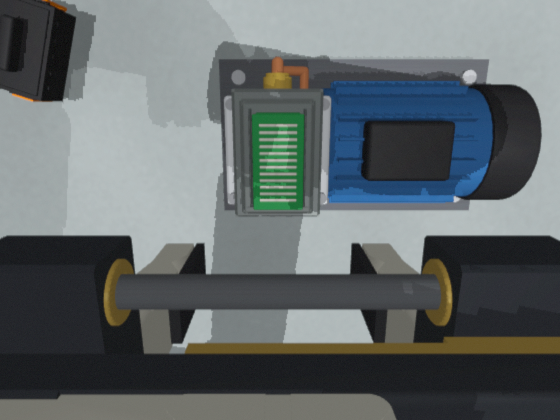

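The cover stands square at (258,150) with its rib at (0.5345, 0.1138), yaw −7.7°. The earlier picture confirms the element centred in the pan at (278,161). I'll grip the rib with the tips just above the cover's top, then carry it over.

```bash
python3 - <<'E'
from h import *
R=down(-7.7)
robot.goto([.5345,.1134,.12],R); robot.servo_line([.5345,.1134,.0612],R,speed=.08)
robot.move_gripper(0); print(robot.read_grip_width(),robot.read_finger_force(),robot.read_force())
robot.servo_line([.5345,.1134,.33],R,speed=.25)
R=down(10); p=np.array([.4845,-.1766,.34])-.05*R[:,0]
robot.goto(p,R); print(robot.read_t(),robot.read_grip_width(),robot.read_force())
im,d,P,T,f,c=cam('wrist'); Z=np.nan_to_num(P[...,2]); save(im,'w5')
q=(P-np.array(robot.read_position()))@np.array(robot.read_tcp_rot())
for lo,hi in((.183,.197),(.201,.213),(.218,.232),(.327,.3375),(.34,.37)):
    for b,ce in blobs((Z>lo)&(Z<hi),300): print(lo,ce,rect(P,b),'tool',q[b].min(0).round(4),q[b].max(0).round(4))
E
```

```text
0.15506190449550084 29.9998676776886 [ 0.49770984 -0.33227686  0.12910492]
17.5167 0.16038624832195786 [ 0.82938767 -0.47951638 -2.2624773 ]
0.183 [278.  92.] (array([ 0.5046, -0.1727]), array([0.0717, 0.0608]), -80.2, np.float64(0.1893), 1782) tool [ 0.0394 -0.0356  0.1475] [0.1002 0.0361 0.1564]
0.201 [278. 100.] (array([ 0.5008, -0.1733]), array([0.0562, 0.0538]), -80.1, np.float64(0.2062), 1813) tool [ 0.0391 -0.0279  0.1302] [0.093  0.0283 0.1386]
0.218 [278. 109.] (array([ 0.4986, -0.1742]), array([0.0365, 0.0359]), 9.8, np.float64(0.2258), 2270) tool [ 0.0455 -0.0173  0.1111] [0.082  0.0187 0.1161]
0.327 [278. 155.] (array([ 0.4844, -0.1762]), array([0.0657, 0.003 ]), -80.0, np.float64(0.3316), 615) tool [ 0.0478 -0.0327  0.0021] [0.0509 0.033  0.0126]
0.34 [277. 218.] (array([ 0.4595, -0.1805]), array([0.0574, 0.0416]), -80.3, np.float64(0.341), 9351) tool [ 0.0033 -0.0286 -0.0304] [ 0.0451  0.0288 -0.0004]
0.34 [277. 325.] (array([ 0.4121, -0.189 ]), array([0.0326, 0.0187]), 9.6, np.float64(0.3579), 1189) tool [-0.0403 -0.0093 -0.0257] [-0.0077  0.0094 -0.0004]
```

View pics/w5.png

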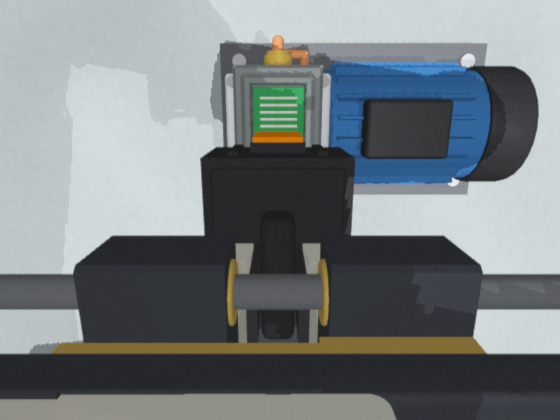

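The held cover (front edge at row 155) lines up with the pan and element behind it, within about 1 mm in tool y. I'll lower it over the lip with force checks, stopping where the hooks should meet the flange.

```bash
python3 - <<'E'
from h import *
R=down(10); x,y=.4843,-.1767
robot.servo_line([x,y,.31],R,speed=.15); robot.dwell(.2); f0=np.array(robot.read_force()); np.save('f0.npy',f0)
for z in(.275,.262,.258,.255,.253,.251,.249,.247,.2455):
    robot.servo_line([x,y,z],R,speed=.04); f=np.array(robot.read_force())-f0; m=np.array(robot.read_ft_torque()); print(z,f.round(1),m.round(2))
    if abs(f).max()>8: break
print(robot.read_t(),robot.read_position())
E
```

```text
0.275 [-0.2 -0.6 -0.2] [ 0.02 -0.04  0.01]
0.262 [-1.1 -0.1  0.4] [-0.06  0.01 -0.  ]
0.258 [-0.1 -0.4 -0.5] [-0.11 -0.02 -0.04]
0.255 [-0.5 -0.7 -0.8] [-0.06 -0.02  0.04]
0.253 [ 0.7  0.7 -0.1] [-0.06 -0.03  0.02]
0.251 [ 0.9 -0.4 -0.3] [-0.05  0.03  0.  ]
0.249 [0.1 0.4 0.1] [-0.05 -0.04 -0.  ]
0.247 [-0.1 -0.3  0.4] [ 0.02 -0.01 -0.03]
0.2455 [-1.  -1.1 -0.2] [-0.06  0.05 -0.04]
21.5583 [ 0.48422933 -0.17670816  0.2453958 ]
```

```bash
python3 - <<'E'
from h import *
R=down(10); x,y=.4843,-.1767; f0=np.load('f0.npy'); pk=0; z=.2455
while z>.224:
    z-=.0006; robot.servo_line([x,y,z],R,speed=.02); f=np.array(robot.read_force())-f0; m=np.array(robot.read_ft_torque())
    print(round(z,4),f.round(1),m.round(2)); fz=f[2]
    if fz>26: print('limit');break
    if pk>9 and fz<pk-4: print('dropped');break
    pk=max(pk,fz)
print(robot.read_t(),robot.read_position(),robot.read_grip_width())
E
```

```text
0.2449 [-0.2  0.7 -0.1] [-0.03  0.03 -0.02]
0.2443 [ 0.3 -0.9  0.5] [-0.09  0.01  0.03]
0.2437 [-0.8  0.   1.1] [-0.12  0.24 -0.03]
0.2431 [-0.7  0.8  1.8] [-0.1   0.39 -0.01]
0.2425 [-0.2 -0.3  4. ] [ 0.    0.48 -0.06]
0.2419 [-0.5 -0.5  5. ] [-0.11  0.38  0.02]
0.2413 [-1.5 -0.5  6. ] [-0.06  0.4  -0.08]
0.2407 [-1.3 -0.6  6.1] [-0.05  0.41 -0.02]
0.2401 [-1.3  0.   7.1] [-0.03  0.47  0.02]
0.2395 [-1.4  0.4  7.4] [-0.03  0.52  0.02]
0.2389 [-2.2 -0.5  8.3] [ 0.05  0.58 -0.04]
0.2383 [-1.4  1.   9.2] [ 0.05  0.59 -0.02]
0.2377 [-2.   0.4 11. ] [-0.    0.62 -0.  ]
0.2371 [-1.3  0.8 10.7] [0.07 0.68 0.  ]
0.2365 [-2.2  0.7 10.9] [0.09 0.75 0.03]
0.2359 [-2.   0.3 12. ] [ 0.15  0.78 -0.02]
0.2353 [-1.5 -0.3 12.2] [ 0.11  0.81 -0.03]
0.2347 [-1.7  0.8 12.5] [ 0.11  0.84 -0.02]
0.2341 [-2.4  0.4 14.3] [0.1  0.88 0.04]
0.2335 [-2.1  0.5 14.4] [0.16 0.94 0.01]
0.2329 [-3.4  0.6 15.3] [ 0.19  0.95 -0.03]
0.2323 [-3.  -1.5  8. ] [-0.55  0.72 -0.  ]
dropped
27.0583 [ 0.48442184 -0.17712116  0.23322008] 0.15775952353737904
```

There was a sharp drop at 15 N. The moment suggests one side led, so I'll keep pressing carefully to see whether a second snap follows or it has bottomed out.

```bash
python3 - <<'E'
from h import *
R=down(10); x,y=.4843,-.1767; f0=np.load('f0.npy'); z=.2323
while z>.224:
    z-=.0006; robot.servo_line([x,y,z],R,speed=.02); f=np.array(robot.read_force())-f0; m=np.array(robot.read_ft_torque())
    print(round(z,4),round(robot.read_position()[2],4),f.round(1),m.round(2))
    if f[2]>21: break
print(robot.read_t(),robot.read_grip_width())
im,d,P,T,f,c=cam('scene'); save(cv2.resize(im[230:400,40:240],None,fx=3,fy=3,interpolation=cv2.INTER_CUBIC),'s2')
E
```

```text
0.2317 0.2325 [-3.6 -0.6  9.7] [-0.3   1.01 -0.08]
0.2311 0.232 [-4.6 -0.6 11.4] [-0.22  1.32 -0.01]
0.2305 0.2316 [-5.3 -0.5 12.4] [-0.11  1.51 -0.01]
0.2299 0.2312 [-6.1  0.4 14.6] [0.01 1.81 0.01]
0.2293 0.2307 [-6.1  0.2 15.3] [0.07 2.19 0.06]
0.2287 0.2302 [-7.6 -0.  15.3] [0.14 2.51 0.07]
0.2281 0.2297 [-9.2  0.7 17.5] [0.09 2.92 0.08]
0.2275 0.2291 [-10.1   0.6  17.5] [0.24 3.24 0.04]
0.2269 0.2288 [-10.8   1.8  21.1] [ 0.42  3.46 -0.07]
29.3083 0.1583768202398019
```

View pics/s2.png

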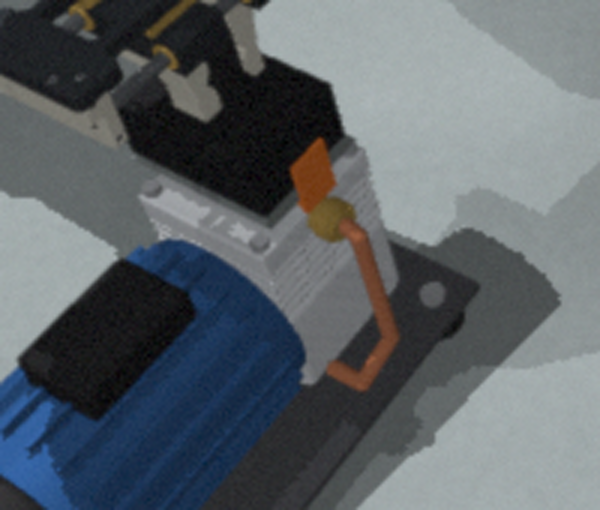

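The lever-side moment keeps growing, and the picture shows the +x clip (orange, about (313,180)) lying close in, so the −x end probably still isn't in. I'll unload, let go and measure the cover's tilt from depth.

```bash
python3 - <<'E'
from h import *
R=down(10); x,y=.4843,-.1767; f0=np.load('f0.npy'); z=.2269
while z<.2352:
    z+=.001; robot.servo_line([x,y,z],R,speed=.04); f=np.array(robot.read_force())-f0
    if f[2]<2: break
print(z,f)
robot.move_gripper(.4); robot.servo_line([x,y,.29],R,speed=.2)
p=np.array([x,y,.37])-.055*R[:,0]; robot.servo_line(p,R,speed=.25)
im,d,P,T,f,c=cam('wrist'); Z=np.nan_to_num(P[...,2]); save(im,'w6')
q=(P-np.array([x,y,.190]))@np.column_stack([R[:,0],-R[:,1],[0,0,1]])
def plane(m):
    a=q[m]; A=np.c_[a[:,0],a[:,1],np.ones(len(a))]; s=np.linalg.lstsq(A,a[:,2],rcond=None)[0]; return s.round(4),len(a)
for nm,zl,zh in(('top',.036,.052),('rib',.056,.072)):
  m=(abs(q[...,0])<.05)&(abs(q[...,1])<.034)&(q[...,2]>zl)&(q[...,2]<zh)
  m=cv2.erode(m.astype(np.uint8),np.ones((5,5)))>0
  print(nm,plane(m),rect(P,m))
for nm,sx in(('+x',1),('-x',-1)):
  m=(abs(sx*q[...,0]-.03)<.012)&(abs(q[...,1])<.025)&(abs(q[...,2]-.044)<.01)&(abs(q[...,1])>.01); print(nm,np.median(q[m][:,2]),m.sum())
o=(im[...,0]>150)&(im[...,2]<80)&(im[...,1]<150)&(q[...,2]<.06)&(abs(q[...,1])<.02)
for b,ce in blobs(o,8): print('orange',ce,b.sum(),np.nanmin(q[b],0).round(4),np.nanmax(q[b],0).round(4))
print(robot.read_t())
E
```

```text
0.2349 [ 0.41443577 -0.47222184  0.33630421]
top (array([-0.0009,  0.0004,  0.0441]), 7403) (array([ 0.4837, -0.1764]), array([0.0948, 0.063 ]), 9.9, np.float64(0.2343), 7403)
rib (array([-0.001 , -0.0054,  0.0623]), 973) (array([ 0.4839, -0.1765]), array([0.0503, 0.0108]), 9.6, np.float64(0.2523), 973)
+x 0.04444808530452399 1361
-x 0.04449627105190024 1145
orange [280.  51.] 170 [ 0.0528 -0.0195 -0.1606] [0.0798 0.0195 0.0261]
orange [278. 189.] 28 [-0.0559 -0.0113  0.0204] [-0.0554  0.012   0.0227]
32.9917
```

View pics/w6.png

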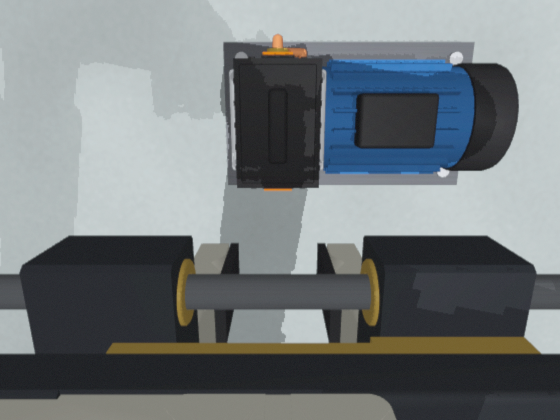

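In the picture the cover sits square on the pan, with an orange clip showing equally at each end, at (280,51) and (278,189). It is level within 0.001 rad. The rib-top reading is 0.2523 m with the same −0.7 mm bias as on the bench, so the cover is at rim height and both hooks must be under the flange. I'm handing in.

```bash
python3 -c "
from rig import robot
print(robot.job_done(),robot.read_t())"
```

```text
the job is handed in; nothing more can be done
the job is handed in; nothing more can be done
```

I handed the job in at about 33 s: the element is home in the pan and the cover measures flush, level and centred; the highest push I read was 21 N, and I inferred both clips are home from that fit, not from a direct view of the hooks (no verdict came back).

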